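# Lap a leather knife's flat back on a sloping whetstone

## Robot

A 6-joint arm with a two-finger parallel gripper is mounted at the origin on a cart in front of the work surface, level with it; the furniture and walls round the work are solid. World frame = base frame: x ahead of the robot, y to its left, z up, the work surface at z = 0. Lengths are in m, angles in rad, forces in N, time in s.
With the tool pointing down it reaches from about 0.275 to 0.725 m from the base axis. Payload 15.9 kg.
Tool frame: the origin (TCP) lies at the very end of the fingers, on their centre line; the grasp point (between the pads) lies env.grip_depth behind it (env.grip_depth is the distance from the TCP to the grasp point, in m); z points along the fingers, y is the line along which they close (so a half turn about z gives the same grasp; the last joint's range is limited). The gripper opens to 85 mm and grips with 20 to 120 N. Pads are 22 mm wide; open, the fingers measure 114 mm over their backs; the gripper's body (76 mm by 85 mm) begins 54 mm behind the grasp point. The pads swing forward as they close: fully open they stand 13 mm farther back than shut.
Start: joints at [0, 0.213, -0.034, 1.323, 0, 1.571], TCP at [0.5, -0, 0.231] pointing down, gripper open.
Joint ranges: [-2.98, 2.98], [-0.74, 1.72], [-1.14, 1.35], [-2.1, 2.04], [-1.57, 1.44], [-3.14, 3.14]. Speed limits (rad/s): [1.89, 1.89, 2.39, 2.57, 3.14, 3.14].

## Interface

Orientations are given as a unit quaternion [w, x, y, z].
In Python, from plant import monitor, cams, job, env gives the robot as it stands.
- The arm moves only by the tool send_rows, never from a script. Its argument "deltas" is a list of rows, each a list of 5 numbers: the closure in counts, from 0 (fully open) to 255 (shut), then the shift along the tool's x, y, z in cm, then the turn about the tool's z in rad. A call has 1 to 8 rows; each row shifts and turns the commanded pose from where the row before left it, along the tool's axes as they then stand; what a row does not reach is not made up. A row lasts 1/12 s, in which the tool goes at most 41.7 mm and 7.16 degrees, less where a joint would pass 70% of its speed; a pose out of reach is approached as far as the arm can. A call with a gripper value outside its range is refused whole. The fingers move at their own pace and stop on an object; "newtons" is the grip in N (left out, the last holds). Time passes only in rows, so rows that do not move let the fingers close. It gives the time, the measured TCP pose, the force, the opening and the grip force at its end, in the units of the state.
- monitor.observe(): the state, without advancing time (a new reading comes with each control period).
- cams.get_image(name): name is "scene" or "side" or "wrist"; returns a dict with "frame" (480x640x3 uint8, red, green, blue), "intrinsics" (3x3 intrinsics, pixels), "camera_from_world" (4x4, takes a point from world to camera coordinates). Camera axes: x right, y down, z forward; pixel columns grow to the right and rows downward; lengths in m; the calibration is good to about 2 mm. A picture is of the moment at which its call begins. There is no depth.
- job.job_done(): hands the job in; it is judged then, once.
Trained networks look in the newest picture that a camera, given by its name, has taken for a name from the list of things; names that differ only in an ending like _2 or _b are one class to them, and where a whole thing is asked for, a point or a joint stands for the part that bears it (a point fixed in the world has none). Each returns a list of dicts, best first, with "conf" (0 to 1); they miss things now and then, are a little off and sometimes report something else, mostly with a low value. They report only what shows in the picture. A call takes as long as a camera call.
- cams.recognise(camera, label): "centre" ([x, y, z] in m, in the coordinates of the camera as it stood for that picture, good to about 4 mm: the middle of the surface that is visible of it).
- cams.masks_of(camera, label): "pixels" (480x640 bool, what is visible of it).
The state is a dict: "t": time; "q": joint angles; "qvel": joint speeds; "joint_torque": joint torques, N m; "eef_pos": TCP position; "ee_rot": TCP orientation; "force": force on the tool from outside, world axes, zero at the start; "ft_torque": the same for the moment, N m; "gripper_width": finger opening in m; "grasp_force": force on a finger pad.
Only numpy, scipy, OpenCV 4.12 (cv2) and the standard library are available. Lean on these libraries where they do the work, as an engineer would, in place of code of your own. Each camera call takes 0.05 s, during which the arm holds its last target. There are 200 camera calls.

## Task

Secure the whetstone in its sloping sharpening stand by swinging the brass turnbutton at the stand's high end a quarter turn, fully round, so that its tongue lies over the end of the stone's tray. Then pick up the leather knife by its wooden handle and lay the flat back of the blade on the stone: knife pointing straight up the slope, whole blade on the stone, handle off the stone's low end. Finish while still holding the knife there, its back flush with the stone and pressed firmly against it; do not let go.

Things in the scene. Friction and masses are not known exactly. Their poses are not given: they have to be found in the camera images.
- leather_knife: Leather knife, 180 mm long, lying on its flat back on the bench. Origin on the underside, 85 mm from the handle's end; x to the cutting edge (at +95 mm), y across, z up. Steel blade x = 20 to 95, 38 wide, 4 thick; dark wooden handle x = -85 to +18, 26 wide (y), 17 thick, its underside level with the blade's back. 0.18 kg, centre of mass near x = +10.
- blade_back (a point): Centre of the flat back (underside) of the blade, on the knife at x = 59 mm, z = 0; axes as the knife's.
- stone_face (a point): Centre of the grey whetstone's upper face, 120 mm along x and 42 mm along y. x points up the slope along the stone, y to the left, z square out of the face. The low end (x = -60 mm) faces the robot. The stone cannot move in its tray; its face is 15 mm above the tray's rim and nothing on the stand is higher than the plane of the face, save the near-level turnbutton.
- whetstone: The grey whetstone, 42 x 120 x 20 mm, on its tray in the stand. Origin at the centre of its underside.
- button_grip (a point): Middle of the top edge of the turnbutton's thumb rib. Axes turn with the button: y along the tongue away from the pivot (pivot at y = -22 mm), x across the rib, z along the pivot axis, parallel to the stone face's z. Brass rib 29 mm long (y), 9 thick (x), 13 high, on a tongue 14 wide and 5 thick that reaches 40 mm from the pivot. The pivot is 107 mm up the slope from the stone's centre.
- turnbutton (a joint): Turn of the brass turnbutton at the high end of the stand. 0: parked across the slope, pointing along the stone face's +y. 1.57 (its stop): pointing down the slope, over the tray's end. Grows counter-clockwise seen from above. Light friction (0.06 N m); it stays where it is left.
- stone_bed (a joint): Slope of the stone face to the horizontal, rad; between 0.2 and 0.44, set anew each time and clamped. The stand (base 225 x 150 mm) is fixed to the bench.
- needle_tin: Small yellow tin, 64 x 96 x 20 mm, a bystander. Origin under its centre.
- beeswax: Block of beeswax, 35 x 53 x 24 mm, a bystander. Origin under its centre.

How it is judged:
On the way, in this order (a step that is already met when the one before it is completed fails the run):
1. the turnbutton is turned fully over the tray's end (value of joint turnbutton above 1.4 rad), for 0.2 s.
2. the knife is lifted clear of the bench in the fingers (height (world z) of leather_knife above 0.04 m and contact force between the fingers and leather_knife above 2 N), for 0.1 s.
At the end, for the whole second after the job is handed in: Turnbutton past 1.4 rad. Knife still held in the fingers, at rest, its back within 2 degrees of the stone face, pressed on it with over 3 N, within 0.2 rad of straight up the slope; blade centre within 10 mm of the centre line and 36 mm below to 12 mm above the middle of the stone (value of joint turnbutton above 1.4 rad and angle between the z axis of blade_back and the z axis of stone_face, either way round below 0.035 rad and angle between the x axis of blade_back and the x axis of stone_face, either way round below 0.2 rad and x of leather_knife in the frame of stone_face below -0.045 m and x of blade_back in the frame of stone_face between -0.036 and 0.012 m and y of blade_back in the frame of stone_face between -0.01 and 0.01 m and z of blade_back in the frame of stone_face between -0.003 and 0.002 m and contact force between leather_knife and whetstone above 3 N and contact force between the fingers and leather_knife above 12 N and angle between leather_knife's own z axis and vertical below 0.6 rad and linear speed of leather_knife below 0.02 m/s); the arm keeps its last pose, push and grip.
It fails at once if the slope of the stand is knocked out of its setting (distance of stone_face from where it was at the start of the episode above 0.01 m).
It fails at once if a bystander is pushed away (distance of any of needle_tin, beeswax from where it was at the start of the episode above 0.03 m).
It also fails if it takes over 51 s, if anything falls off the work surface, if the arm or the gripper's body presses on something with over 40 N, if the wrist force passes 120 N, or if a joint passes its speed limit or range.

## Working session

There is one attempt and no reset: what is moved stays moved. The work goes in short steps, Python scripts to look and compute and a tool call to move; the robot and the scene stay as the last step left them, time stands still between calls to the robot, and variables do not carry over. Pictures are saved under pics/ and viewed, at most 10 in all, crops included, and the job is handed in when it is done.

Besides the shell and the picture viewer there is one more tool, called after "Call:" as name([rows], argument=value, ...), one row to a line, values as JSON. send_rows: Moves the arm, as the interface text tells. Its arguments: {"type":"object","properties":{"deltas":{"type":"array"},"newtons":{"type":"number"}},"required":["deltas"]}

```bash
mkdir -p pics; ls; cat > h.py <<'E'
import numpy as np, cv2
from plant import monitor, cams, job, env
def world(im,p):
    T=np.linalg.inv(im["camera_from_world"]); return T[:3,:3]@np.array(p)+T[:3,3]
def ray(im,uv):
    T=np.linalg.inv(im["camera_from_world"]); d=np.linalg.inv(im["intrinsics"])@[uv[0],uv[1],1.]
    return T[:3,3],T[:3,:3]@d
def onz(im,uv,z):
    o,d=ray(im,uv); return o+d*(z-o[2])/d[2]
def proj(im,P):
    P=np.atleast_2d(P); T=im["camera_from_world"]; c=P@T[:3,:3].T+T[:3,3]; q=c@np.array(im["intrinsics"]).T
    return q[:,:2]/q[:,2:]
def save(im,name,over=()):
    f=im["frame"][:,:,::-1].copy()
    for pts in over: cv2.polylines(f,[np.int32(np.round(pts))],True,(0,0,255),1)
    cv2.imwrite(f"pics/{name}.png",f)
E
python3 - <<'E'
from h import *
np.set_printoptions(precision=4,suppress=True)
print(env.grip_depth, monitor.observe())
for c in ["scene","side","wrist"]:
    im=cams.get_image(c); save(im,c+"0"); 
    for k in ["camera_from_world","intrinsics"]: im[k]=np.array(im[k])
    print(c, np.linalg.inv(im["camera_from_world"])[:3,3])
    np.save(f"{c}0.npy",im,allow_pickle=True)
    for l in ["leather_knife","whetstone","turnbutton","needle_tin","beeswax"]:
        r=cams.recognise(c,l); m=cams.masks_of(c,l)
        print(l,[(round(x["conf"],2),world(im,x["centre"])) for x in r[:2]])
        if m and m[0]["conf"]>.4:
            np.save(f"m_{c}_{l}.npy",m[0]["pixels"])
            k=np.uint8(m[0]["pixels"]); cs=cv2.findContours(k,0,2)[0]; cc=max(cs,key=cv2.contourArea)
            print("   ",round(m[0]["conf"],2),cv2.minAreaRect(cc), k.sum())
E
```

```text
pics
0.0187 {'t': 0.0, 'q': array([ 0.    ,  0.2133, -0.0351,  1.3235, -0.    ,  1.5708]), 'qvel': array([-0.0003, -0.0007, -0.0003,  0.0005, -0.0006, -0.0007]), 'joint_torque': array([ -0.0014, -68.6184,  48.7125,   0.0175,  -0.0002,  -0.0001]), 'eef_pos': array([0.4997, 0.    , 0.2308]), 'ee_rot': array([-0.0004,  0.7071,  0.7071, -0.0004]), 'force': array([ 0.0493, -0.1107,  0.0591]), 'ft_torque': array([-0.0415,  0.0214,  0.0075]), 'grasp_force': 0.0, 'gripper_width': 0.08555411485068784}
scene [ 0.1753 -0.5513  0.4466]
leather_knife [(0.92, array([0.4593, 0.3864, 0.0095]))]
    0.69 ((231.17242431640625, 223.43104553222656), (11.327413558959961, 64.62196350097656), 68.1985855102539) 606
whetstone [(0.74, array([0.4965, 0.1469, 0.0882])), (0.62, array([0.603 , 0.1507, 0.1064]))]
    0.58 ((283.7654113769531, 229.3967742919922), (17.65631103515625, 63.16920852661133), 68.74949645996094) 1046
turnbutton [(0.67, array([0.6037, 0.1478, 0.1052]))]
needle_tin [(0.68, array([ 0.5572, -0.171 ,  0.022 ])), (0.31, array([0.6036, 0.1485, 0.1081]))]
    0.57 ((416.45587158203125, 344.4264526
[... 832 characters left out ...]
19, -0.1408,  0.0245]))]
    0.93 ((340.0, 204.0), (22.0, 26.0), 90.0) 576
beeswax [(0.44, array([ 0.5951, -0.0588,  0.023 ]))]
    0.7 ((318.0, 217.0), (12.0, 14.0), 90.0) 167
wrist [0.5005 0.0689 0.3746]
leather_knife []
whetstone [(0.97, array([0.5119, 0.1409, 0.0991]))]
    0.96 ((327.0, 16.5), (33.0, 184.0), 90.0) 4688
turnbutton [(0.83, array([0.6044, 0.1389, 0.1095]))]
    0.97 ((498.0, 11.5), (23.0, 32.0), 90.0) 666
needle_tin [(0.57, array([ 0.5673, -0.1549,  0.0213]))]
    0.91 ((391.1910705566406, 363.70843505859375), (91.7837142944336, 63.8849983215332), 80.21759033203125) 5515
beeswax [(0.64, array([ 0.606 , -0.0636,  0.0218]))]
    0.55 ((432.5, 272.0), (56.0, 41.0), 90.0) 2128
```

```bash
python3 - <<'E'
import cv2
a=cv2.imread("pics/scene0.png")[180:310,190:400]; b=cv2.imread("pics/side0.png")[190:430,220:470]
a=cv2.resize(a,(780,483),interpolation=cv2.INTER_CUBIC); b=cv2.resize(b,(620,595),interpolation=cv2.INTER_CUBIC)
cv2.imwrite("pics/a.png",a);cv2.imwrite("pics/b.png",b)
E
```

```text
(no output)
```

View pics/a.png

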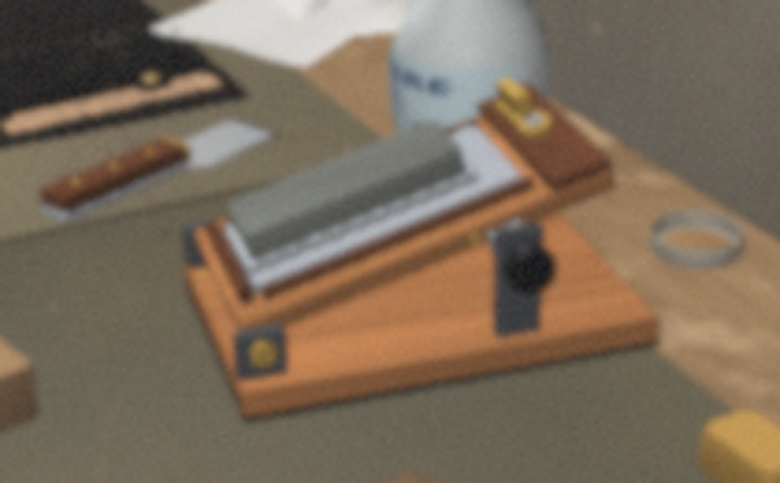

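View pics/b.png

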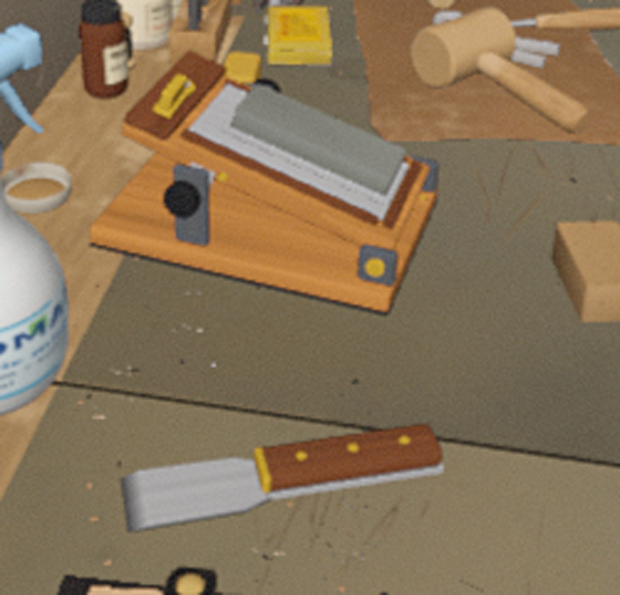

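View pics/wrist0.png

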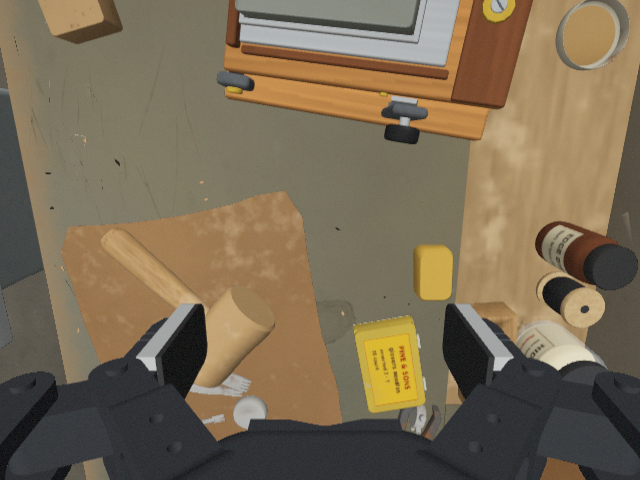

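The scene view has the stone at about (283,229), the button pointing across at the top right and the knife at (231,223). The side view agrees, with the knife lying at (333,381), blade towards +x. The wrist view shows only the near edge of the stand, so I'll move over it for a better look.

Call:
send_rows([
  [0,2,1,-2,0],
  [0,2,1,-2,0],
  [0,2,1,-2,0],
  [0,2,1,-2,0],
  [0,0,0,0,0],
  [0,0,0,0,0],
])

```text
t: 2.15
eef_pos: [0.5407, 0.0809, 0.3116]
ee_rot: [0.0, 0.707, 0.708, 0.0]
force: [-0.3, 0.4, -0.5]
gripper_width: 0.0859
grasp_force: 0.0
```

```bash
python3 - <<'E'
from h import *
np.set_printoptions(precision=4,suppress=True)
s=monitor.observe(); print(s["eef_pos"],s["ee_rot"],s["q"])
im=cams.get_image("wrist"); save(im,"w1"); np.save("w1.npy",im,allow_pickle=True)
for l in ["whetstone","turnbutton","leather_knife","button_grip"]:
    r=cams.recognise("wrist",l); m=cams.masks_of("wrist",l)
    print(l,[(round(x["conf"],2),world(im,x["centre"])) for x in r[:2]])
    if m and m[0]["conf"]>.4:
        k=np.uint8(m[0]["pixels"]); cs=cv2.findContours(k,0,2)[0]; cc=max(cs,key=cv2.contourArea)
        R=cv2.minAreaRect(cc); print("   ",round(m[0]["conf"],2),R,cv2.boxPoints(R).tolist(),k.sum())
E
```

```text
[0.5407 0.0809 0.3116] [0.0004 0.7066 0.7076 0.0004] [ 0.1485  0.3191  0.3081  1.5586 -0.0001  1.7178]
whetstone [(0.71, array([0.5063, 0.1574, 0.1011]))]
    0.6 ((280.7162170410156, 120.20269775390625), (133.6563720703125, 51.12808609008789), 9.462322235107422) [[210.5946044921875, 134.43243408203125], [219.0, 83.99999237060547], [350.83782958984375, 105.97296142578125], [342.43243408203125, 156.4053955078125]] 6564
turnbutton [(0.6, array([0.6038, 0.1586, 0.1102])), (0.42, array([0.5053, 0.1548, 0.0985]))]
    0.92 ((401.27056884765625, 120.97331237792969), (20.44365119934082, 60.86894607543945), 6.632514476776123) [[387.6019592285156, 150.02346801757812], [394.6323547363281, 89.56189727783203], [414.9391784667969, 91.92315673828125], [407.9087829589844, 152.38473510742188]] 1038
leather_knife []
button_grip [(0.71, array([0.6053, 0.1597, 0.1097]))]
    0.89 ((402.0341491699219, 121.28631591796875), (20.315126419067383, 60.16735076904297), 6.2034478187561035) [[388.68524169921875, 150.09622192382812], [395.1868896484375, 90.28118133544922], [415.383056640625, 92.47640991210938], [408.88140869140625, 152.29144287109375]] 1029
```

View pics/w1.png

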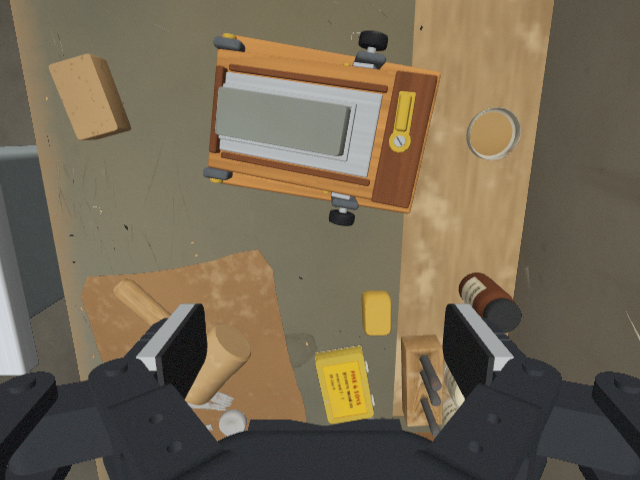

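The wrist view shows the stone from (215,110) to (350,130), the pivot screw at (400,142) and the rib at about (404,112) pointing to the stand's left. The stand is yawed by roughly -7°. Next I'll fit the stone pose from the silhouettes.

```bash
cat > fit.py <<'E'
from h import *
from scipy.optimize import least_squares
from scipy.spatial.transform import Rotation as R
np.set_printoptions(precision=4,suppress=True)
L=lambda n: np.load(n+".npy",allow_pickle=True).item()
w1,sd,sc=L("w1"),L("side0"),L("scene0")
def pose(p): # face centre, yaw, slope
    return R.from_euler("ZY",[p[3],-p[4]]).as_matrix(),np.array(p[:3])
def cont(m):
    cs=cv2.findContours(np.uint8(m),0,cv2.CHAIN_APPROX_NONE)[0]; return max(cs,key=cv2.contourArea)[:,0,:].astype(float)
if __name__=="__main__":
    cams.get_image("wrist"); mw=cams.masks_of("wrist","whetstone")[0]["pixels"]; mb=cams.masks_of("wrist","turnbutton")[0]["pixels"]
    np.save("mb.npy",mb)
    obs=[(w1,cont(mw),1),(sd,cont(np.load("m_side_whetstone.npy")),1),(sc,cont(np.load("m_scene_whetstone.npy")),.5)]
    def res(p,parts=False):
        M,t=pose(p); out=[]
        box=np.array([[x,y,z] for x in(-.06,.06) for y in(-.021,.021) for z in(0,-.017)])
        for im,c,w in obs:
            pr=proj(im,box@M.T+t); h=cv2.convexHull(pr.astype(np.float32))
            d=[cv2.pointPolygonTest(h,(float(a),float(b)),True) for a,b in c]
            # vertices of the hull against contour too
            e=[cv2.pointPolygonTest(c.astype(np.float32).reshape(-1,1,2),(float(a),float(b)),True) for a,b in h[:,0]]
            out.append(np.array(d+e)*w)
        return out if parts else np.concatenate(out)
    best=None
    for s0 in (.25,.38):
        f=least_squares(res,[.506,.15,.1,-.12,s0],x_scale=[.01,.01,.01,.1,.1],diff_step=1e-4,loss="soft_l1")
        print(f.cost,f.x,[np.abs(o).mean() for o in res(f.x,True)])
        if best is None or f.cost<best.cost: best=f
    np.save("stone.npy",best.x); M,t=pose(best.x)
    for P in ([.6045,.159,.110],[.6038,.1586,.1102]): print("btn in stone",M.T@(np.array(P)-t))
    # pixel of pivot screw & rib on planes
    for uv in [(400,142),(405,95),(400,131),(405,112)]:
        o,d=ray(w1,uv); 
        for h in (0.0,.01): 
            n=M[:,2]; k=((t+n*h-o)@n)/(d@n); print(uv,h,M.T@(o+k*d-t))
    save(w1,"w1o",[cv2.convexHull(proj(w1,np.array([[x,y,0] for x in(-.06,.06) for y in(-.021,.021)])@M.T+t).astype(np.float32))])
E
python3 fit.py
```

```text
310.5777638986642 [ 0.5     0.1615  0.0926 -0.1616  0.3113] [np.float64(0.6499875294977772), np.float64(1.6788370154571646), np.float64(0.8856258593681816)]
310.57731264113625 [ 0.5     0.1615  0.0926 -0.1616  0.311 ] [np.float64(0.6505611136141102), np.float64(1.6783811150906633), np.float64(0.8850416157758109)]
btn in stone [ 0.1039  0.0143 -0.0151]
btn in stone [ 0.1033  0.0138 -0.0147]
(400, 142) 0.0 [ 0.1091 -0.0025 -0.    ]
(400, 142) 0.01 [ 0.1104 -0.0026  0.01  ]
(405, 95) 0.0 [0.1055 0.033  0.    ]
(405, 95) 0.01 [0.1069 0.0319 0.01  ]
(400, 131) 0.0 [0.1073 0.0058 0.    ]
(400, 131) 0.01 [0.1087 0.0055 0.01  ]
(405, 112) 0.0 [0.1082 0.0206 0.    ]
(405, 112) 0.01 [0.1095 0.0198 0.01  ]
```

```bash
python3 - <<'E'
from fit import *
M,t=pose(np.load("stone.npy")); q=np.array([[-.06,-.021,0],[.06,-.021,0],[.06,.021,0],[-.06,.021,0]])
def crop(im,x0,y0,w,h,s,c):
    f=cv2.resize(im["frame"][y0:y0+h,x0:x0+w,::-1],None,fx=s,fy=s,interpolation=cv2.INTER_CUBIC)
    for pts in ([q,q-[0,0,.02]] if c else []):
        cv2.polylines(f,[np.int32((proj(im,pts@M.T+t)-[x0,y0]+.5)*s)],True,(0,0,255),1)
    return f
out=np.zeros((600,800,3),np.uint8)
a=crop(sd,270,205,130,74,6,1);out[:444//2*2-150,:780]=a[:294] if 0 else a[:294]
b=crop(sc,245,205,90,50,6,1);out[300:600,:540]=b
cv2.imwrite("pics/ov.png",out)
E
```

```text
(no output)
```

View pics/ov.png

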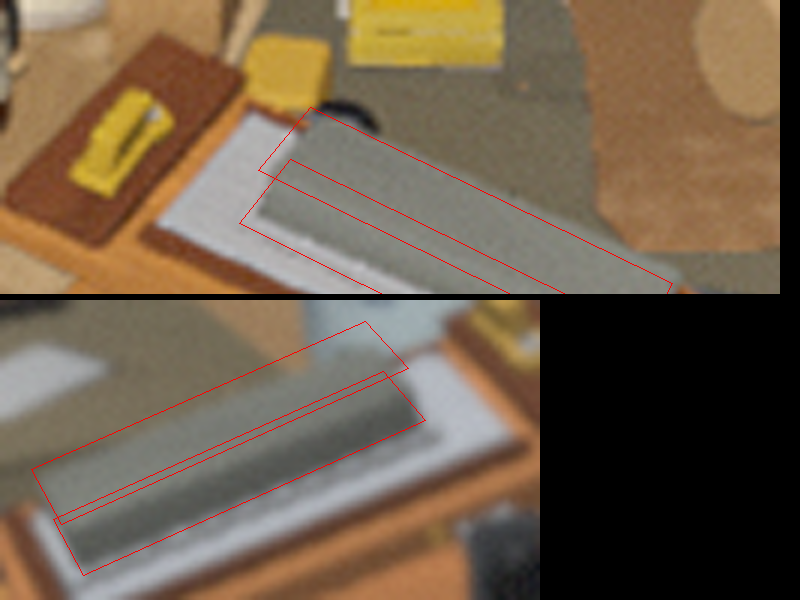

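The overlay misses the high end in both views, so the slope is fitted too steep. I'll take a second wrist view between the stone and the knife for a wider baseline.

Call:
send_rows([
  [0,3.5,-1,0,0],
  [0,3.5,-1,0,0],
  [0,3.5,-1,0,0],
  [0,3.5,-1,0,0],
  [0,0,0,0,0],
  [0,0,0,0,0],
])

```text
t: 3.25
eef_pos: [0.4994, 0.2216, 0.3112]
ee_rot: [-0.0, 0.706, 0.708, -0.0]
force: [-0.5, -1.1, 0.2]
gripper_width: 0.0854
grasp_force: 0.0
```

```bash
python3 - <<'E'
from h import *
np.set_printoptions(precision=4,suppress=True)
s=monitor.observe(); print(s["eef_pos"],s["q"])
im=cams.get_image("wrist"); save(im,"w2"); np.save("w2.npy",im,allow_pickle=True)
for l in ["whetstone","turnbutton","leather_knife"]:
    r=cams.recognise("wrist",l); m=cams.masks_of("wrist",l)
    print(l,[(round(x["conf"],2),world(im,x["centre"])) for x in r[:2]])
    if m and m[0]["conf"]>.4:
        np.save(f"m_w2_{l}.npy",m[0]["pixels"])
        k=np.uint8(m[0]["pixels"]); cs=cv2.findContours(k,0,2)[0]; cc=max(cs,key=cv2.contourArea)
        R=cv2.minAreaRect(cc); print("   ",round(m[0]["conf"],2),R,k.sum())
E
```

```text
[0.4994 0.2216 0.3112] [0.4176 0.3195 0.3074 1.5589 0.     1.9853]
whetstone [(0.84, array([0.5054, 0.1592, 0.0986]))]
    0.89 ((326.29412841796875, 269.32354736328125), (122.96556091308594, 46.081764221191406), 14.03624439239502) 5381
turnbutton [(0.71, array([0.6032, 0.1614, 0.1118]))]
    0.59 ((438.0378723144531, 278.0806884765625), (19.67983627319336, 50.781883239746094), 8.530765533447266) 830
leather_knife [(0.57, array([0.4666, 0.3975, 0.0206]))]
    0.7 ((307.5606689453125, 18.554645538330078), (35.68730926513672, 176.35556030273438), 68.5870361328125) 4304
```

View pics/w2.png

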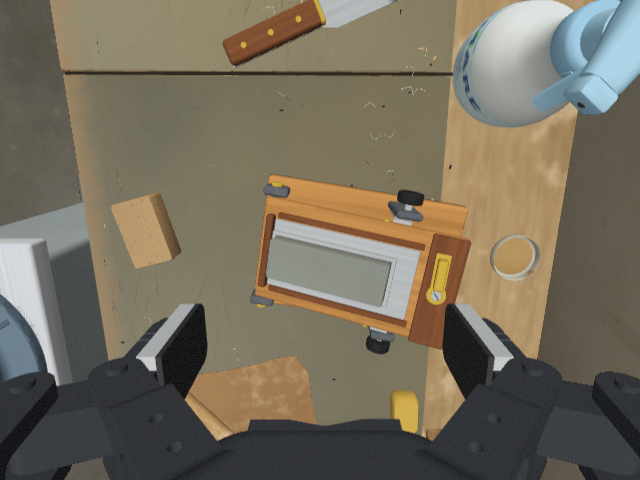

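This view shows the stone from (268,240) to (390,300), the screw at (436,296), the rib tip near (441,258) and the knife handle from (225,50) to (322,10). I'll refit with both wrist views.

```bash
cat > fit2.py <<'E'
from fit import *
w2=L("w2")
def tri(a,b):
    A=[];y=[]
    for im,uv in((w1,a),(w2,b)):
        o,d=ray(im,uv); d/=np.linalg.norm(d); P=np.eye(3)-np.outer(d,d); A.append(P); y.append(P@o)
    X=np.linalg.lstsq(np.vstack(A),np.concatenate(y),rcond=None)[0]
    return X, np.round(np.concatenate([proj(w1,X)[0]-a,proj(w2,X)[0]-b]),1)
if __name__=="__main__":
    def sub(im,x,y,r=6): # subpixel corner near
        g=cv2.cvtColor(im["frame"],cv2.COLOR_RGB2GRAY); c=np.array([[[x,y]]],np.float32)
        cv2.cornerSubPix(g,c,(r,r),(-1,-1),(3,50,.01)); return c[0,0].astype(float)
    for n,a,b in [("plate hi-left",(440,74),(470,244)),("plate lo-left",(396,71),(436,234)),("plate hi-right",(410,211),(449,347)),("plate lo-right",(372,205),(411,341)),
        ("stone lo-left",(217,87),(270,238)),("stone hi-left",(351,106),(392,262)),("stone hi-right",(346,155),(387,306)),("stone lo-right",(215,138),(268,276))]:
        sa,sb=sub(w1,*a),sub(w2,*b); print(n,sa,sb,*tri(sa,sb))
    print("screw",*tri(np.array((400,142.)),np.array((436,296.))))
E
python3 fit2.py; python3 - <<'E'
import cv2,numpy as np
a=cv2.imread("pics/w1.png")[60:220,200:450];b=cv2.imread("pics/w2.png")[200:360,245:480]
f=np.zeros((600,800,3),np.uint8)
A=cv2.resize(a[:100],(750,300),interpolation=2);B=cv2.resize(b[25:125],(705,300),interpolation=2)
f[:300,:750]=A;f[300:,:705]=B;cv2.imwrite("pics/z.png",f)
E
```

```text
plate hi-left [437.4949  75.6847] [471.2239 241.4609] [0.6343 0.1946 0.1041] [-0.1  0.   0.1 -0. ]
plate lo-left [399.7053  67.9457] [433.9509 232.6501] [0.603  0.2012 0.0965] [-1.6  0.5  1.5 -0.3]
plate hi-right [408.6113 209.2565] [449. 347.] [0.6211 0.0837 0.1004] [ 3.7 -1.1 -3.4  0.7]
plate lo-right [372. 205.] [407.4148 336.8397] [0.5877 0.0824 0.0763] [ 0.3 -0.1 -0.2  0.1]
stone lo-left [217.  87.] [271.9284 234.8294] [0.4454 0.1901 0.0668] [ 2.1 -0.6 -1.9  0.7]
stone hi-left [352.2154 108.4791] [392.061  262.3257] [0.5656 0.1697 0.0899] [-0.2  0.1  0.2 -0.1]
stone hi-right [343.3943 154.9248] [387. 306.] [0.5587 0.1314 0.1067] [ 1.1 -0.3 -1.   0.3]
stone lo-right [218.9424 136.7182] [268. 276.] [0.4413 0.1456 0.0635] [-0.  0.  0. -0.]
screw [0.6057 0.1418 0.1063] [-0.2  0.1  0.2 -0. ]
```

View pics/z.png

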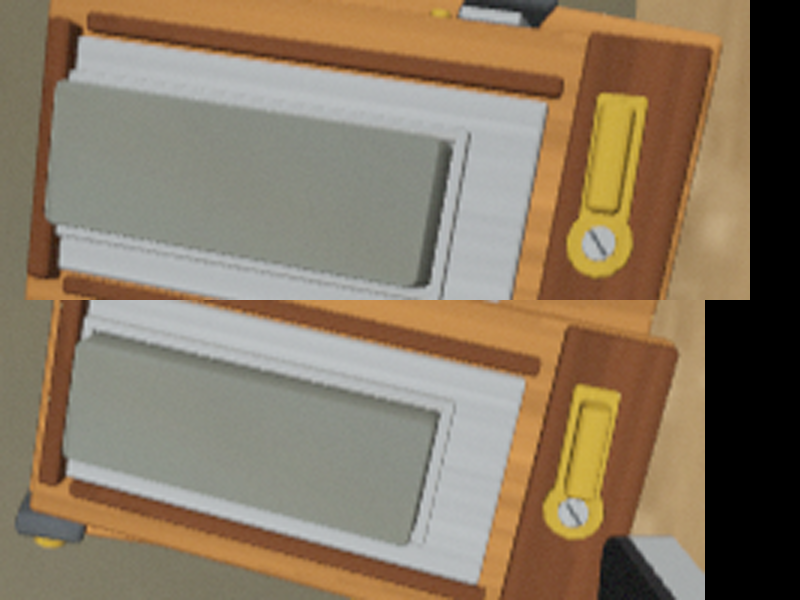

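The crops give usable pixels. In w1 the face corners are at (218,87), (348,107), (339,155), (216,134) and the screw is at (399,141). In w2 they are at (271,242), (391,263), (382,306), (267,279) and (436,296).

```bash
python3 - <<'E'
from fit2 import *
A=lambda u,v: np.array([200+(u+.5)/3-.5,60+(v+.5)/3-.5])
B=lambda u,v: np.array([245+(u+.5)/3-.5,225+(v-300+.5)/3-.5])
face=np.array([[-.06,.021,0],[.06,.021,0],[.06,-.021,0],[-.06,-.021,0]])
ow1=np.array([A(55,82),A(443,140),A(417,285),A(48,222)]); ow2=np.array([B(78,350),B(437,414),B(410,543),B(65,463)])
sw1,sw2=A(598,243),B(572,513); r1=[A(615,100),A(603,212)]; r2=[B(596,403),B(585,500)]
print("screw",*tri(sw1,sw2)); print("ribtip",*tri(r1[0],r2[0])); print("ribroot",*tri(r1[1],r2[1]))
def res(p,corr=True):
    M,t=pose(p); W=face@M.T+t; S=M@[.107,0,p[5]]+t
    a=np.zeros(2);b=np.zeros(2)
    return np.concatenate([(proj(w1,W)-ow1).ravel(),(proj(w2,W)-ow2).ravel(),proj(w1,S)[0]-sw1,proj(w2,S)[0]-sw2])
f=least_squares(res,[.506,.157,.1,-.12,.3,0],x_scale=[.01,.01,.01,.1,.1,.01],loss="soft_l1")
C=np.linalg.inv(f.jac.T@f.jac); print(f.x,np.sqrt(np.diag(C))); print(np.round(f.fun,1))
np.save("stone.npy",f.x[:5]); M,t=pose(f.x)
for n,P in [("tip",tri(r1[0],r2[0])[0]),("root",tri(r1[1],r2[1])[0])]: print(n,M.T@(P-t))
# knife from w2+side: handle edges
for im,z in ((w2,.017),(sd,.017),):
    pass
m=np.load("m_side_leather_knife.npy"); c=cont(m); R_=cv2.minAreaRect(c.astype(np.float32)); print(cv2.boxPoints(R_))
for uv in cv2.boxPoints(R_): print(onz(sd,uv,.004))
c=cont(np.load("m_w2_leather_knife.npy")); R_=cv2.minAreaRect(c.astype(np.float32)); print(cv2.boxPoints(R_))
for uv in [(225,42),(231,66),(322,25),(314,0)]: print(uv,onz(w2,uv,.017))
E
```

```text
screw [0.6044 0.1429 0.1082] [-0.2  0.1  0.2 -0. ]
ribtip [0.6068 0.1806 0.1132] [ 0.5 -0.2 -0.5  0.1]
ribroot [0.6041 0.1515 0.1187] [ 0.7 -0.2 -0.6  0.1]
[ 0.5007  0.1592  0.0871 -0.1502  0.2423 -0.0034] [0.0004 0.0005 0.0015 0.0067 0.0223 0.0041]
[ 0.5  0.3  0.7 -0.5  1.3  1.5 -0.8  1.4 -0.5 -2.9 -0.4  1.9  0.1 -0.2
 -0.9 -1.3 -0.2 -0.6  0.3 -0.1]
tip [0.105 0.037 0.001]
root [0.108  0.0079 0.0058]
[[267.5504 381.1651]
 [395.5486 358.9045]
 [399.644  382.4532]
 [271.6458 404.7137]]
[0.5712 0.4169 0.004 ]
[0.3985 0.3368 0.004 ]
[0.3901 0.382  0.004 ]
[0.5537 0.4552 0.004 ]
[[218.955   34.1353]
 [383.1373 -30.2499]
 [396.1663   2.974 ]
 [231.984   67.3592]]
(225, 42) [0.4    0.3774 0.017 ]
(231, 66) [0.4047 0.3552 0.017 ]
(322, 25) [0.4972 0.393  0.017 ]
(314, 0) [0.4894 0.415  0.017 ]
```

Call:
send_rows([
  [190,-1.1,2.1,3,0],
  [190,-1.1,2.1,3,0],
  [190,-1.1,2.1,3,0],
  [190,-1.1,2.1,3,0],
  [190,-1.15,2.2,2,0],
  [190,0,0,0,0.07],
  [190,0,0,0,0.07],
  [190,0,0,0,0],
])

```text
t: 4.27
eef_pos: [0.6062, 0.1635, 0.1707]
ee_rot: [-0.0, 0.756, 0.654, -0.0]
force: [-0.9, 0.5, 0.3]
gripper_width: 0.0218
grasp_force: 0.0
```

```bash
python3 - <<'E'
from fit2 import *
s=monitor.observe(); print(s["eef_pos"],s["gripper_width"],s["force"])
im=cams.get_image("wrist"); np.save("w3.npy",im,allow_pickle=True)
f=im["frame"][200:480,140:500,::-1].copy(); cv2.imwrite("pics/w3.png",cv2.resize(f,None,fx=2,fy=2,interpolation=2))
M,t=pose(np.load("stone.npy"))
q=np.array(s["ee_rot"]);T=R.from_quat(q[[1,2,3,0]]).as_matrix();print(T)
print("rib px",proj(im,np.array([[.6055,.166,.116]])))
E
```

```text
[0.6062 0.1635 0.1707] 0.021757489204344973 [-0.8787  0.5082  0.2652]
[[ 0.1445  0.9895 -0.001 ]
 [ 0.9895 -0.1445 -0.0003]
 [-0.0004 -0.0009 -1.    ]]
rib px [[321.9511 263.962 ]]
```

View pics/w3.png

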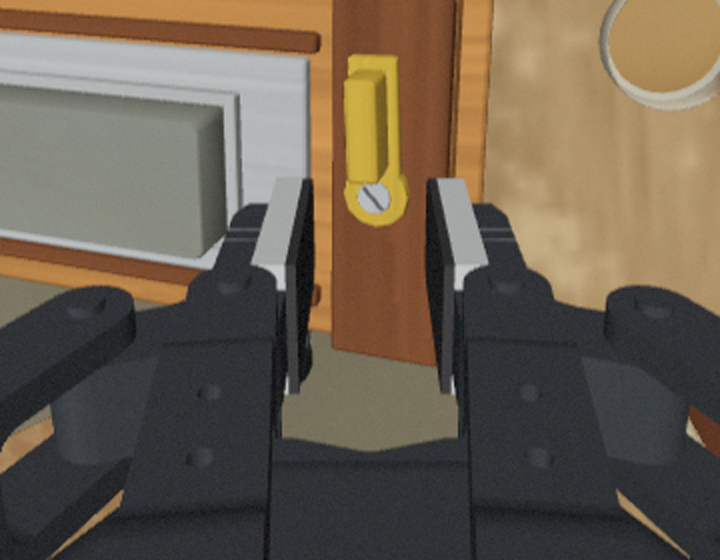

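Rib top seen at pixel (322,263) where I predicted (322,264), with the fingers straddling it. Descending.

Call:
send_rows([
  [190,0.2,0,2.5,0],
  [190,0,0,2.5,0],
  [190,0,0,1.4,0],
  [190,0,0,0,0],
])

```text
t: 4.65
eef_pos: [0.6056, 0.1662, 0.1054]
ee_rot: [-0.0, 0.754, 0.657, -0.001]
force: [-0.7, -0.2, 0.3]
gripper_width: 0.0215
grasp_force: 0.0
```

Call:
send_rows([
  [190,-0.016,-0.266,0.06,-0.121],
  [190,-0.016,-0.266,0.06,-0.121],
  [190,-0.016,-0.266,0.06,-0.121],
  [190,-0.016,-0.266,0.06,-0.121],
  [190,-0.016,-0.266,0.05,-0.121],
  [190,-0.016,-0.266,0.05,-0.121],
  [190,-0.016,-0.266,0.05,-0.121],
])

```text
t: 5.23
eef_pos: [0.5893, 0.1615, 0.1042]
ee_rot: [0.001, 0.415, 0.91, 0.001]
force: [2.1, 1.1, -2.2]
gripper_width: 0.0216
grasp_force: 1.0
```

Call:
send_rows([
  [190,-0.016,-0.266,0.04,-0.121],
  [190,-0.016,-0.266,0.03,-0.121],
  [190,-0.016,-0.266,0.02,-0.121],
  [190,-0.016,-0.266,0.01,-0.121],
  [190,-0.016,-0.266,0,-0.121],
  [190,-0.016,-0.266,0,-0.121],
  [190,0,0,0,0],
])

```text
t: 5.82
eef_pos: [0.5814, 0.1475, 0.1031]
ee_rot: [0.0, 0.065, 0.998, 0.0]
force: [-0.7, -0.1, -1.0]
gripper_width: 0.0218
grasp_force: 0.1
```

Call:
send_rows([
  [255,0,0,0,0],
  [255,0,0,0,0],
  [255,0,0,0,0],
  [255,0,0,0,0],
], newtons=20)

```text
t: 6.15
eef_pos: [0.5814, 0.1465, 0.1029]
ee_rot: [0.0, 0.071, 0.997, -0.001]
force: [-2.2, -9.6, 5.0]
gripper_width: 0.0097
grasp_force: 18.8
```

Call:
send_rows([
  [190,0,0,0,0],
  [190,0,0,0,0],
  [190,0,0,-2,0],
  [190,0,0,-3,0],
  [190,0,0,-3,0],
  [190,0,0,0,0],
])

```text
t: 6.65
eef_pos: [0.5835, 0.1485, 0.1882]
ee_rot: [0.004, 0.07, 0.998, 0.001]
force: [1.2, -1.0, 1.4]
gripper_width: 0.0216
grasp_force: 0.0
```

```bash
python3 - <<'E'
from fit2 import *
s=monitor.observe(); print(s["eef_pos"],s["ee_rot"],s["force"],s["q"])
im=cams.get_image("wrist"); np.save("w4.npy",im,allow_pickle=True)
M,t=pose(np.load("stone.npy"))
r=cams.recognise("wrist","turnbutton"); print([(x["conf"],M.T@(world(im,x["centre"])-t)) for x in r[:2]])
m=cams.masks_of("wrist","turnbutton")
if m: 
    R_=cv2.minAreaRect(cont(m[0]["pixels"]).astype(np.float32)); print(m[0]["conf"],R_)
f=im["frame"][150:400,180:480,::-1].copy(); cv2.imwrite("pics/w4.png",cv2.resize(f,None,fx=2,fy=2,interpolation=2))
print(proj(im,np.array([[.107,0,-.003],[.0995,0,.0035],[.0705,0,.0035],[.067,0,-.01]])@M.T+t)-[180,150])
E
```

```text
[0.5835 0.1485 0.1882] [0.0035 0.0696 0.9976 0.0012] [ 1.2166 -0.9596  1.3502] [0.2491 0.4294 0.1569 1.2908 0.0001 0.3884]
[(0.8, array([ 0.0925, -0.0011,  0.0028]))]
0.84 ((317.80718994140625, 257.9776611328125), (30.113365173339844, 80.37753295898438), 1.847610354423523)
[[137.9548 134.3168]
 [137.9537 123.011 ]
 [138.3787  72.8866]
 [138.6217  67.4297]]
```

View pics/w4.png

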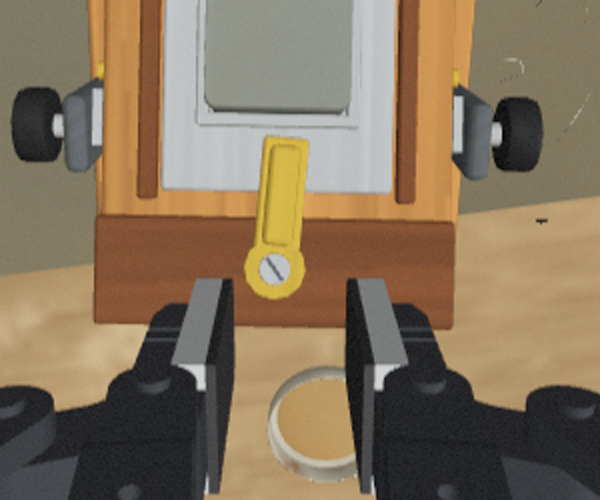

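The screw is at crop (274,268) and the tongue tip at (288,140), against a stand axis leaning about 0.03 rad. That puts the button at roughly 1.48 rad, which is past 1.4 but not at the stop. I'll go back down and nudge it to the stop.

Call:
send_rows([
  [190,0.2,0,3,0],
  [190,0,0,3,0],
  [190,0,0,2.4,0],
  [190,0,-0.3,0,0],
  [190,0,-0.3,0,0],
  [190,0,-0.2,0,0],
  [190,0,0,0,0],
])

```text
t: 7.38
eef_pos: [0.5776, 0.1408, 0.0976]
ee_rot: [-0.001, 0.069, 0.998, 0.001]
force: [-0.0, 7.8, -5.2]
gripper_width: 0.0217
grasp_force: 4.1
```

Call:
send_rows([
  [190,0,-0.15,-0.2,0],
  [190,0,0,0,0],
  [190,0,0,0,0],
])

```text
t: 7.63
eef_pos: [0.5776, 0.1395, 0.0999]
ee_rot: [-0.001, 0.069, 0.998, 0.001]
force: [0.5, 9.0, -4.9]
gripper_width: 0.0219
grasp_force: 4.7
```

Call:
send_rows([
  [190,0,0.4,-0.3,0],
  [190,0,0.2,-3,0],
  [190,0,0,-4,0],
  [190,0,0,-2,0],
  [190,0,0,0,0],
])

```text
t: 8.05
eef_pos: [0.5807, 0.1449, 0.1983]
ee_rot: [0.003, 0.069, 0.998, 0.001]
force: [0.7, 0.6, -0.3]
gripper_width: 0.0217
grasp_force: 0.0
```

```bash
python3 - <<'E'
from fit2 import *
s=monitor.observe(); print(s["eef_pos"],s["force"])
im=cams.get_image("wrist"); np.save("w5.npy",im,allow_pickle=True); M,t=pose(np.load("stone.npy"))
for n in ("w4","w5"):
    m=L(n); hsv=cv2.cvtColor(m["frame"],cv2.COLOR_RGB2HSV)
    k=((hsv[...,0]>20)&(hsv[...,0]<32)&(hsv[...,1]>140)).astype(np.uint8); k[:180]=0;k[330:]=0;k[:,:290]=0;k[:,350:]=0
    v,u=np.nonzero(k)
    P=[]
    for a,b in zip(u,v):
        o,d=ray(m,(a,b)); nn=M[:,2]; kk=((t-nn*.006-o)@nn)/(d@nn); P.append((M.T@(o+kk*d-t))[:2])
    P=np.array(P); sel=(P[:,0]>.06)&(P[:,0]<.098)&(abs(P[:,1])<.015); Q=P[sel]
    c=np.polyfit(Q[:,0],Q[:,1],1); print(n,sel.sum(),"angle",1.571+c[0],"offset at pivot",np.polyval(c,.107))
E
```

```text
[0.5807 0.1449 0.1983] [ 0.6656  0.6136 -0.3443]
w4 1114 angle 1.4984423887811045 offset at pivot -0.0004438130116914572
w5 1021 angle 1.5664722553951593 offset at pivot -0.000586258956564134
```

Call:
send_rows([
  [100,2.05,3.4,0,0],
  [100,2.05,3.4,0,0],
  [100,2.05,3.4,0,0],
  [100,2.05,3.4,0,0],
  [100,2.05,3.4,0,0],
  [100,2.05,3.4,0,0],
  [100,2,3.3,0,0],
  [100,0,0,0,-0.108],
])

```text
t: 8.77
eef_pos: [0.4663, 0.4039, 0.1919]
ee_rot: [-0.001, 0.015, 1.0, -0.0]
force: [0.7, 0.2, 0.3]
gripper_width: 0.052
grasp_force: 0.0
```

Call:
send_rows([
  [100,0,0,0,-0.108],
  [100,0,0,0,-0.108],
  [100,0,0,0,-0.108],
  [100,0,0,0,-0.108],
  [100,0,0,0,0],
  [100,0,0,0,0],
])

```text
t: 9.27
eef_pos: [0.4695, 0.3986, 0.1926]
ee_rot: [-0.001, -0.198, 0.98, -0.0]
force: [0.6, 0.2, 0.5]
gripper_width: 0.052
grasp_force: 0.0
```

```bash
python3 - <<'E'
from fit2 import *
s=monitor.observe(); print(s["eef_pos"],s["ee_rot"],s["q"],s["gripper_width"])
im=cams.get_image("wrist"); np.save("w6.npy",im,allow_pickle=True); save(im,"w6")
r=cams.recognise("wrist","leather_knife"); print([(x["conf"],world(im,x["centre"])) for x in r[:2]])
m=cams.masks_of("wrist","leather_knife")
if m:
    np.save("mk6.npy",m[0]["pixels"]); R_=cv2.minAreaRect(cont(m[0]["pixels"]).astype(np.float32)); print(m[0]["conf"],R_)
E
```

```text
[0.4695 0.3986 0.1926] [-0.0006 -0.198   0.9802 -0.0004] [ 0.7039  0.4675  0.2264  1.3311 -0.0002  0.3054] 0.05202949404904936
[]
0.61 ((320.0770263671875, 219.46493530273438), (204.48284912109375, 42.65613555908203), 88.72696685791016)
```

View pics/w6.png

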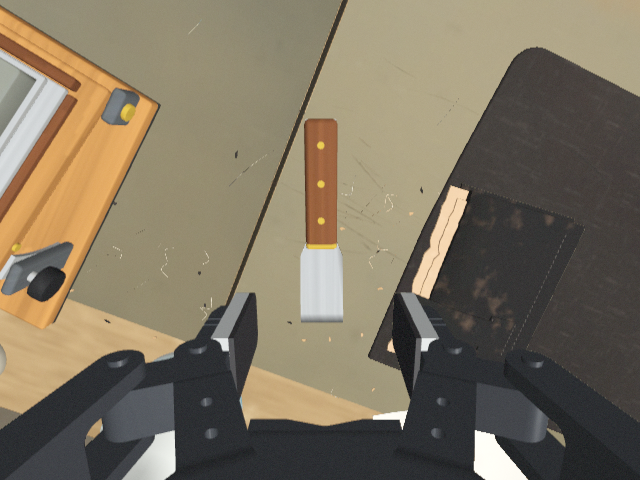

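The button now measures 1.566 rad, at its stop. The knife lies straight along the image, with the handle end at (321,119), the ferrule at (321,246) and the cutting edge at (322,321). I've used all 10 pictures, so from here on I work from numbers.

```bash
python3 - <<'E'
from fit2 import *
im=L("w6"); a=onz(im,(320.5,120),.017); b=onz(im,(321,246),.017); c=onz(im,(321.5,321.5),.002)
print(a,b,c,np.linalg.norm(b-a),np.linalg.norm((c-a)[:2]))
d=(c-a)[:2]; yaw=np.arctan2(d[1],d[0]); u=d/np.linalg.norm(d); print("yaw",yaw, np.arctan2(*(b-a)[[1,0]]))
org=(a[:2]+.085*u+c[:2]-.095*u)/2; print("origin",org)
g=org-.012*u; q=np.array([-.0006,-.198,.9802,-.0004]);T=R.from_quat(q[[1,2,3,0]]).as_matrix()
print("tool x yaw+pi",np.arctan2(-T[1,0],-T[0,0])); print("move tool cm",100*T.T@(np.r_[g,.002]-[.4695,.3986,.1926]))
E
```

```text
[0.401  0.3677 0.017 ] [0.4936 0.4069 0.017 ] [0.5643 0.4368 0.002 ] 0.10055664027086302 0.17730479378410538
yaw 0.3997914244212175 0.3995290111108854
origin [0.478  0.4003]
tool x yaw+pi 0.3986346411923904
move tool cm [ 0.3241 -0.1645 19.0605]
```

Call:
send_rows([
  [110,0.15,-0.08,3.5,0],
  [110,0.15,-0.08,3.5,0],
  [110,0,0,3.5,0],
  [110,0,0,3.5,0],
  [110,0,0,3,0],
  [110,0,0,1.2,0],
  [110,0,0,0,0],
  [110,0,0,0,0],
])

```text
t: 10.08
eef_pos: [0.4675, 0.396, 0.0113]
ee_rot: [-0.0, -0.199, 0.98, -0.0]
force: [0.4, -0.2, -0.1]
gripper_width: 0.0484
grasp_force: 0.0
```

Call:
send_rows([
  [110,0,0,0.8,0],
  [255,0,0,0,0],
  [255,0,0,0,0],
  [255,0,0,0,0],
  [255,0,0,0,0],
  [255,0,0,0,0],
  [255,0,0,0,0],
], newtons=30)

```text
t: 10.67
eef_pos: [0.4681, 0.3966, 0.0042]
ee_rot: [0.001, -0.2, 0.98, 0.0]
force: [-0.4, -1.0, 5.9]
gripper_width: 0.0247
grasp_force: 31.1
```

Call:
send_rows([
  [255,0,0,-2,0],
  [255,0,0,-3.5,0],
  [255,0,0,-3.5,0],
  [255,0,0,-3.5,0],
  [255,0,0,-3.5,0],
  [255,0,0,0,0],
])

```text
t: 11.17
eef_pos: [0.4697, 0.398, 0.1706]
ee_rot: [0.004, -0.2, 0.98, 0.002]
force: [0.9, 0.7, -2.0]
gripper_width: 0.0257
grasp_force: 30.2
```

Call:
send_rows([
  [255,2,-2.6,0,0],
  [255,2,-2.6,0,0],
  [255,2,-2.6,0,0],
  [255,2,-2.6,0,0],
  [255,2,-2.6,0,0],
  [255,2,-2.6,0,0],
  [255,2,-2.7,0,0],
  [255,0,0,0,0.11],
])

```text
t: 11.83
eef_pos: [0.4087, 0.1689, 0.1634]
ee_rot: [-0.001, -0.147, 0.989, -0.001]
force: [0.7, 1.2, -2.1]
gripper_width: 0.0249
grasp_force: 30.3
```

Call:
send_rows([
  [255,0,0,0,0.11],
  [255,0,0,0,0.11],
  [255,0,0,0,0.11],
  [255,0,0,0,0.11],
  [255,0,0,0,0],
  [255,0,0,0,0],
])

```text
t: 12.33
eef_pos: [0.4104, 0.173, 0.1633]
ee_rot: [-0.0, 0.072, 0.997, 0.0]
force: [-0.5, 0.3, -1.6]
gripper_width: 0.0249
grasp_force: 30.4
```

```bash
cat > kn.py <<'E'
from fit2 import *
s=monitor.observe(); q=np.array(s["ee_rot"]);T=R.from_quat(q[[1,2,3,0]]).as_matrix(); yaw=np.arctan2(-T[1,0],-T[0,0])
print(s["eef_pos"],"yaw",yaw,s["force"],s["grasp_force"],s["gripper_width"])
M,t=pose(np.load("stone.npy")); tgt=M@[-.0916,0,.010]+t-[0,0,.006]
print("target",tgt,"move cm",100*T.T@(tgt-s["eef_pos"]),"turn",yaw+.15)
# fit knife: pitch, and x along grip, in the pictures by silhouettes
K=np.array([[20,-19,0],[20,19,0],[95,-19,0],[95,19,0],[20,-19,4],[20,19,4],[95,-19,4],[95,19,4]])/1e3
H=np.array([[x,y,z] for x in(-85,18) for y in(-13,13) for z in(0,17)])/1e3
obs=[]
for c in("side","scene"):
    im=cams.get_image(c); m=cams.masks_of(c,"leather_knife"); r=cams.recognise(c,"leather_knife")
    print(c,[(x["conf"],world(im,x["centre"])) for x in r[:1]],[x["conf"] for x in m[:2]])
    np.save("k_"+c+".npy",im,allow_pickle=True)
    if m and m[0]["conf"]>.3: obs.append((im,np.uint8(m[0]["pixels"])))
def mask(im,p):
    # p: pitch (tip up +), grip x on the knife, grip height offset, dy
    Rk=R.from_euler("ZY",[yaw,-p[0]]).as_matrix(); g=s["eef_pos"]+[0,0,.006]+p[3]*T[:,1]
    o=np.zeros((480,640),np.uint8)
    for B in(K,H):
        pr=proj(im,(B-[p[1],0,p[2]])@Rk.T+g); cv2.fillConvexPoly(o,cv2.convexHull(np.int32(np.round(pr))),1)
    return o
from scipy.optimize import minimize
def cost(p):
    p=np.array(p)*[.1,.01,.01,.01]; J=0
    for im,m in obs:
        o=mask(im,p); J+=1-(o&m).sum()/max((o|m).sum(),1)
    return J+.02*np.sum(((p-[0,-.0106,.010,0])/[10,.005,.004,.004])**2)
if obs:
    for p0 in ([0,-1.06,1,0],[-1.5,-1.06,1,0],[2.4,-1.06,1,0]):
        f=minimize(cost,p0,method="Nelder-Mead",options=dict(initial_simplex=np.array([p0]+[list(np.array(p0)+d) for d in np.diag([1,.4,.4,.3])]),maxiter=200))
        p=f.x*[.1,.01,.01,.01]; print("pitch",p[0],"gx",p[1],"gz",p[2],"dy",p[3],"cost",f.fun)
E
python3 kn.py
```

```text
[0.4104 0.173  0.1633] yaw -0.14442848295219887 [-0.5242  0.2503 -1.6429] 30.37502110004425 0.024887575944608564
target [0.4104 0.1729 0.0688] move cm [ 0.0032 -0.0172  9.4522] turn 0.005571517047801122
side [(0.8, array([0.4022, 0.1831, 0.1629]))] [0.66, 0.51]
scene [(0.94, array([0.393 , 0.1692, 0.1639]))] [0.74, 0.49]
pitch -0.005458186014202782 gx -0.007245372247907313 gz 0.010197322762606409 dy -0.0007221358065471672 cost 0.6254064642622572
pitch 0.0026093421182128047 gx -0.011260260204559218 gz 0.009848477154734876 dy -0.001344000104516826 cost 0.6116043477131523
pitch -0.0015413428582901094 gx -0.006942380084418751 gz 0.009760853873424982 dy 0.0009820001306454775 cost 0.6296453770222366
```

Call:
send_rows([
  [255,0,0,2.2,0],
  [255,0,0,2,0],
  [255,0,0,2,0],
  [255,0,0,0,0],
  [255,0,0,0,0],
], newtons=20)

```text
t: 13.05
eef_pos: [0.4099, 0.1728, 0.1013]
ee_rot: [-0.001, 0.074, 0.997, -0.0]
force: [-0.2, 1.2, -1.0]
gripper_width: 0.0254
grasp_force: 30.4
```

Call:
send_rows([
  [255,0,0,0.3,0],
  [255,0,0,0.3,0],
  [255,0,0,0.3,0],
  [255,0,0,0,0],
])

```text
t: 13.38
eef_pos: [0.4108, 0.1731, 0.0926]
ee_rot: [0.0, 0.074, 0.997, 0.0]
force: [-0.6, -1.0, 1.2]
gripper_width: 0.0252
grasp_force: 30.7
```

Call:
send_rows([
  [255,0,0,0.3,0],
  [255,0,0,0.3,0],
  [255,0,0,0,0],
])

```text
t: 13.63
eef_pos: [0.4104, 0.1731, 0.086]
ee_rot: [-0.0, 0.074, 0.997, -0.0]
force: [-0.6, 0.2, 0.1]
gripper_width: 0.0253
grasp_force: 30.7
```

Call:
send_rows([
  [255,0,0,0.3,0],
  [255,0,0,0.3,0],
  [255,0,0,0,0],
])

```text
t: 13.88
eef_pos: [0.4104, 0.173, 0.0799]
ee_rot: [-0.0, 0.074, 0.997, -0.0]
force: [-0.8, 0.1, 0.7]
gripper_width: 0.0252
grasp_force: 30.7
```

Call:
send_rows([
  [255,0,0,0.3,0],
  [255,0,0,0,0],
  [255,0,0,0,0],
])

```text
t: 14.13
eef_pos: [0.4104, 0.173, 0.0773]
ee_rot: [-0.0, 0.074, 0.997, -0.0]
force: [-0.8, -0.1, -0.0]
gripper_width: 0.0256
grasp_force: 30.7
```

```bash
python3 kn.py
```

```text
[0.4104 0.173  0.0773] yaw -0.14777984777812805 [-0.8071 -0.1288 -0.0498] 30.67827880382538 0.02561731275245092
target [0.4104 0.1729 0.0688] move cm [ 0.0058 -0.0175  0.8473] turn 0.0022201522218719405
side [(0.71, array([0.4291, 0.1777, 0.0863]))] [0.63]
scene [(0.89, array([0.4189, 0.1684, 0.0849]))] [0.78]
pitch 0.20263759961644082 gx -0.010752896767481021 gz 0.009848737852083785 dy -0.0021574341920762175 cost 0.4768559302420853
pitch 0.20621125509444838 gx -0.012772388006767567 gz 0.010022501899094323 dy -0.0015732099116121927 cost 0.5197833914098657
pitch 0.19993229203442486 gx -0.009834883375664287 gz 0.009824877458787674 dy -0.002283045637732776 cost 0.4697679236898681
```

Call:
send_rows([
  [255,0,0,0.2,0],
  [255,0,0,0.1,0],
  [255,0,0,0,0],
  [255,0,0,0,0],
])

```text
t: 14.77
eef_pos: [0.4106, 0.1731, 0.0744]
ee_rot: [0.0, 0.074, 0.997, 0.0]
force: [-0.6, -0.1, 1.4]
gripper_width: 0.0252
grasp_force: 30.7
```

Call:
send_rows([
  [255,0,0,0.15,0],
  [255,0,0,0,0],
  [255,0,0,0,0],
])

```text
t: 15.02
eef_pos: [0.4105, 0.1731, 0.0729]
ee_rot: [0.0, 0.074, 0.997, -0.0]
force: [-0.5, -1.1, -0.0]
gripper_width: 0.0249
grasp_force: 30.8
```

Call:
send_rows([
  [255,0,0,0.1,0],
  [255,0,0,0,0],
  [255,0,0,0,0],
])

```text
t: 15.27
eef_pos: [0.4106, 0.1731, 0.0719]
ee_rot: [0.0, 0.074, 0.997, 0.0]
force: [0.4, 0.1, 0.4]
gripper_width: 0.025
grasp_force: 30.8
```

Call:
send_rows([
  [255,0,0,0.1,0],
  [255,0,0,0,0],
  [255,0,0,0,0],
])

```text
t: 15.52
eef_pos: [0.4105, 0.1731, 0.0709]
ee_rot: [0.0, 0.074, 0.997, 0.0]
force: [1.7, 0.7, 0.7]
gripper_width: 0.0252
grasp_force: 30.8
```

Call:
send_rows([
  [255,0,0,0.1,0],
  [255,0,0,0,0],
  [255,0,0,0,0],
])

```text
t: 15.77
eef_pos: [0.4105, 0.1731, 0.07]
ee_rot: [0.0, 0.074, 0.997, 0.0]
force: [-1.1, 0.5, 4.6]
gripper_width: 0.0251
grasp_force: 31.3
```

Call:
send_rows([
  [255,0,0,0.1,0],
  [255,0,0,0,0],
  [255,0,0,0,0],
])

```text
t: 16.02
eef_pos: [0.4104, 0.1731, 0.069]
ee_rot: [-0.0, 0.074, 0.997, 0.0]
force: [-1.7, -0.2, 5.6]
gripper_width: 0.0256
grasp_force: 31.5
```

```bash
cat > avg.py <<'E'
from h import *
np.set_printoptions(precision=3,suppress=True)
F=[];Q=[]
for i in range(8):
    cams.get_image("wrist"); s=monitor.observe(); F.append(s["force"]);Q.append(s["ft_torque"])
print(s["t"],s["eef_pos"],np.mean(F,0),np.std(F,0),np.mean(Q,0),s["grasp_force"])
E
python3 avg.py; python3 kn.py
```

```text
16.4167 [0.41  0.173 0.069] [-1.916 -0.215  5.801] [0.331 0.241 0.535] [-0.056  0.165 -0.025] 31.482943296432495
[0.4104 0.1731 0.069 ] yaw -0.14776636126299753 [-2.5643 -0.1262  6.7435] 31.482943296432495 0.025041673992932632
target [0.4104 0.1729 0.0688] move cm [-0.0037 -0.0235  0.0201] turn 0.002233638737002469
side [(0.97, array([0.4309, 0.1826, 0.0788]))] [0.67]
scene [(0.56, array([0.4219, 0.1689, 0.0795]))] [0.97, 0.46]
pitch 0.28911784282861064 gx -0.014450256990685187 gz 0.009736989459161632 dy -0.0026110931756774935 cost 0.5511655260222864
pitch 0.2882878641963344 gx -0.016225137495933066 gz 0.00919442718366998 dy -0.00018509270081188873 cost 0.6005256435425186
pitch 0.2942937154159716 gx -0.011361563885317732 gz 0.01032938656816744 dy -0.0022645109768529553 cost 0.5212529867667689
```

The jump in force came at TCP z of about 0.070, where the back went flush. I then went about 1 mm further, which may have over-rotated the knife about the stone's low edge. To reset the pitch I'll touch the handle's butt on free bench, then come back with a shorter overhang.

Call:
send_rows([
  [255,0,0,-2,0],
  [255,0,0,-4,0],
  [255,-0.2,3.2,0,0],
  [255,-0.2,3.2,0,0],
  [255,-0.2,3.2,0,0],
  [255,-0.2,3.2,0,0],
  [255,-0.2,3.2,0,0],
  [255,-0.2,3.2,0,0],
])

```text
t: 17.38
eef_pos: [0.4503, 0.3626, 0.1284]
ee_rot: [-0.0, 0.074, 0.997, -0.0]
force: [1.5, -0.2, -1.4]
gripper_width: 0.0252
grasp_force: 30.5
```

Call:
send_rows([
  [255,0,0,3,0],
  [255,0,0,3,0],
  [255,0,0,3,0],
  [255,0,0,1,0],
  [255,0,0,0,0],
  [255,0,0,0,0],
])

```text
t: 17.88
eef_pos: [0.4506, 0.3611, 0.0295]
ee_rot: [-0.0, 0.074, 0.997, -0.0]
force: [0.5, -0.3, -1.2]
gripper_width: 0.0251
grasp_force: 30.5
```

Call:
send_rows([
  [255,0,0,0.6,0],
  [255,0,0,0.6,0],
  [255,0,0,0.5,0],
  [255,0,0,0,0],
  [255,0,0,0,0],
])

```text
t: 18.3
eef_pos: [0.4507, 0.3613, 0.0121]
ee_rot: [0.0, 0.074, 0.997, 0.0]
force: [1.2, 1.1, 0.1]
gripper_width: 0.0257
grasp_force: 30.9
```

```bash
python3 kn.py
```

```text
[0.4507 0.3613 0.0121] yaw -0.14783788057013042 [1.1718 1.1168 0.0849] 30.92264235019684 0.025749602862830682
target [0.4104 0.1729 0.0688] move cm [  1.2103 -19.2283  -5.6793] turn 0.0021621194298695745
side [(0.92, array([0.4748, 0.3669, 0.0207]))] [0.93]
scene [(0.58, array([0.4605, 0.3566, 0.0206]))] [0.64]
pitch 0.1074092383146068 gx -0.009966423931900935 gz 0.01013105756285501 dy -0.0019293005592147519 cost 0.5858153004447036
pitch 0.11056243648968352 gx -0.009897751985627538 gz 0.010682315190876516 dy -0.0009080639016719311 cost 0.5921834247889868
pitch 0.12617683260654136 gx -0.009851844841247837 gz 0.009846929281166697 dy -0.0010208403887193957 cost 0.5755732711414224
```

Call:
send_rows([
  [255,0,0,-4,0],
  [255,0,0,-4,0],
  [255,0,0,-4,0],
  [255,0,-3.8,0,0],
  [255,0,-3.8,0,0],
  [255,0,-3.8,0,0],
  [255,0,-3.8,0,0],
  [255,0,-3.9,0,0],
])

```text
t: 19.27
eef_pos: [0.4215, 0.1708, 0.1318]
ee_rot: [-0.0, 0.073, 0.997, -0.0]
force: [1.4, -0.6, -2.8]
gripper_width: 0.0253
grasp_force: 30.7
```

Call:
send_rows([
  [255,0,0,2,0],
  [255,0,0,1.5,0],
  [255,0,0,0.5,0],
  [255,0,0,0,0],
  [255,0,0,0,0],
])

```text
t: 19.68
eef_pos: [0.4224, 0.1725, 0.0922]
ee_rot: [-0.0, 0.074, 0.997, -0.0]
force: [0.8, -0.3, -1.3]
gripper_width: 0.0248
grasp_force: 30.6
```

Call:
send_rows([
  [255,0,0,0.3,0],
  [255,0,0,0.3,0],
  [255,0,0,0.3,0],
  [255,0,0,0.3,0],
  [255,0,0,0.2,0],
  [255,0,0,0,0],
  [255,0,0,0,0],
])

```text
t: 20.27
eef_pos: [0.4224, 0.1723, 0.0779]
ee_rot: [-0.0, 0.074, 0.997, 0.0]
force: [-0.2, 0.6, -0.8]
gripper_width: 0.0248
grasp_force: 30.9
```

```bash
python3 avg.py
```

```text
20.6667 [0.422 0.172 0.078] [-0.544  0.878 -0.331] [0.351 0.291 0.353] [0.184 0.01  0.117] 30.888699889183044
```

Call:
send_rows([
  [255,0,0,0.1,0],
  [255,0,0,0.1,0],
  [255,0,0,0,0],
  [255,0,0,0,0],
])

```text
t: 21.0
eef_pos: [0.4226, 0.1723, 0.0759]
ee_rot: [0.0, 0.074, 0.997, -0.0]
force: [0.1, 0.7, 0.2]
gripper_width: 0.0255
grasp_force: 31.0
```

Call:
send_rows([
  [255,0,0,0.05,0],
  [255,0,0,0,0],
  [255,0,0,0,0],
])

```text
t: 21.25
eef_pos: [0.4226, 0.1723, 0.0755]
ee_rot: [0.0, 0.074, 0.997, 0.0]
force: [0.3, 0.7, 1.3]
gripper_width: 0.0251
grasp_force: 31.0
```

Call:
send_rows([
  [255,0,0,0.05,0],
  [255,0,0,0,0],
  [255,0,0,0,0],
])

```text
t: 21.5
eef_pos: [0.4225, 0.1723, 0.0749]
ee_rot: [0.0, 0.074, 0.997, -0.0]
force: [1.0, 0.2, 1.3]
gripper_width: 0.0253
grasp_force: 31.0
```

Call:
send_rows([
  [255,0,0,0.05,0],
  [255,0,0,0,0],
  [255,0,0,0,0],
])

```text
t: 21.75
eef_pos: [0.4225, 0.1723, 0.0744]
ee_rot: [0.0, 0.074, 0.997, -0.0]
force: [1.1, 1.6, 1.4]
gripper_width: 0.0251
grasp_force: 31.0
```

Call:
send_rows([
  [255,0,0,0.05,0],
  [255,0,0,0,0],
  [255,0,0,0,0],
])

```text
t: 22.0
eef_pos: [0.4225, 0.1723, 0.0739]
ee_rot: [-0.0, 0.074, 0.997, -0.0]
force: [0.1, 0.2, 1.1]
gripper_width: 0.0253
grasp_force: 31.0
```

```bash
python3 avg.py
```

```text
22.4 [0.422 0.172 0.074] [0.341 0.013 0.816] [0.289 0.639 0.354] [-0.059 -0.284  0.007] 31.01580262184143
```

Call:
send_rows([
  [255,0,0,0.04,0],
  [255,0,0,0,0],
  [255,0,0,0,0],
])

```text
t: 22.65
eef_pos: [0.4224, 0.1723, 0.0735]
ee_rot: [-0.0, 0.074, 0.997, -0.0]
force: [-0.6, -0.3, 0.7]
gripper_width: 0.0248
grasp_force: 31.0
```

Call:
send_rows([
  [255,0,0,0.04,0],
  [255,0,0,0,0],
  [255,0,0,0,0],
])

```text
t: 22.9
eef_pos: [0.4225, 0.1723, 0.0733]
ee_rot: [0.0, 0.074, 0.997, 0.0]
force: [-2.2, 0.1, 6.7]
gripper_width: 0.0253
grasp_force: 31.7
```

```bash
python3 avg.py
```

```text
23.3 [0.422 0.172 0.073] [-1.929 -0.713  6.215] [0.425 0.377 0.465] [-0.201  0.148 -0.003] 31.668818593025208
```

The force jumped to about 8 N of contact within 0.4 mm, so the back is flush, and it is below the ~12 N at which it would over-rotate. One more check before handing in.

```bash
python3 kn.py; python3 - <<'E'
from fit2 import *
M,t=pose(np.load("stone.npy")); im=L("w5")
s=monitor.observe(); 
print("blade centre in stone if gx=-.0106:", (M.T@(s["eef_pos"]+[0,0,.006]-t))[:2]+[.059+.0106,0], s["qvel"])
E
python3 avg.py
```

```text
[0.4225 0.1723 0.0733] yaw -0.14774859361199505 [-2.3991 -0.2094  5.5367] 31.668818593025208 0.02540260057516398
target [0.4104 0.1729 0.0688] move cm [ 1.2084 -0.1238  0.4494] turn 0.002251406388004945
side [(0.59, array([0.4441, 0.1782, 0.0808]))] [0.81, 0.32]
scene [(0.69, array([0.4366, 0.168 , 0.0833]))] [0.57, 0.47]
pitch 0.2777453321495386 gx -0.013117269036532564 gz 0.009850813522054906 dy -0.0031399176931735198 cost 0.5454819971082427
pitch 0.25806154066672166 gx -0.014013089333180762 gz 0.009375690464476056 dy -0.0010293102166959685 cost 0.560599803032277
pitch 0.27229775108601667 gx -0.011485617834877521 gz 0.010268445609889218 dy -0.0017351997189737848 cost 0.5414771492712195
blade centre in stone if gx=-.0106: [-0.0092  0.0013] [ 0.0006  0.      0.001   0.0003  0.0005 -0.0001]
24.0 [0.422 0.172 0.073] [-1.983 -0.319  6.301] [0.456 0.541 0.6  ] [-0.222  0.145  0.023] 31.668904423713684
```

Force and pose are steady, the blade centre is near (-9, +1) mm on the stone, and the pitch is about 0.27 rad in the cameras. Handing in.

```bash
python3 -c "
from plant import job
print(job.job_done())"
```

```text
the job is handed in; nothing more can be done
None
```

I handed the job in at about 24 s of the 51 s allowed; no verdict came back. By my last measurements the turnbutton is at its stop (about 1.57 rad) and the knife is still gripped at about 32 N. Its blade presses on the stone with about 8 N, centred about 9 mm below the stone's middle. I judged the back flush from the jump in contact force, because the cameras can't resolve 2 degrees.

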